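# Slide the drip tray under the staining rack

## Task

The blood slides are laid out for staining: with the fingertips, push the shallow steel drip tray along the bench and in under the low staining rack until it lies square beneath the slides with its front lip flush with the rack's front bar. Push gently and keep the tray flat on the bench, never pinched, lifted or tipped. Do not shift the rack, and leave everything else where it stands.

Things in the scene. Friction and masses are not known exactly. Their poses are not given: they have to be found in the camera images.
- tray: the shallow steel drip tray, loose, about 0.3 kg: 100 mm (its x) by 200 mm (its y), 15 mm high, open on top, with a lip 7 mm wide, 3 mm thick, all round its top edge (12 to 15 mm above the bench; the walls below stand 7 mm further in). Origin: centre of its underside, on the bench; z up. It starts between the robot and the rack, askew and off to one side by up to 45 mm.
- rack: the slide staining rack, loose, about 0.9 kg: steel rods on four thin corner feet, 100 mm deep (x, -50 front bar to +50 back bar) by 236 mm long (y), six glass slides across it. Origin: centre of its footprint at bench level; x to its back (away from the robot), y to its left, z up. 20 mm clear under the rods, 216 mm between left and right feet; slides' tops 28 mm up, end handles to 55 mm.
- rack_left (a point): middle of the rack's left (+y) end bar, 113 mm from the rack's origin, 23 mm up
- rack_right (a point): middle of the rack's right (-y) end bar, 113 mm from the rack's origin, 23 mm up
- deep_tray: A deep steel instrument tray 110 x 200 x 45 mm high, too tall for the rack; stays where it is. Origin: centre of its underside.
- wash_bottle: A white plastic wash bottle, 62 mm across, 195 mm tall with a bent spout, beside the rack; stays. Origin: centre of its underside.
- stain_jar: An amber jar with a white lid, 62 mm across, 88 mm tall, beside the rack; stays. Origin: centre of its underside.
- oil_bottle: A small amber dropper bottle, 29 mm across, 81 mm tall, behind the rack; stays. Origin: centre of its underside.
- tube_rack: A yellow rack 72 x 150 mm with capped blood tubes, 92 mm tall; stays. Origin: centre of its underside.
- timer: A flat white countdown timer 62 x 70 x 16 mm; stays. Origin: centre of its underside.
- slide_box: A closed plastic slide box 87 x 172 x 34 mm; stays. Origin: centre of its underside.
Mind the look-alikes: they are no part of the job. Of the things like the tray, leave any that is purple or turquoise; of the rest the smaller one is meant.

How it is judged:
By the outcome, as a careful person would: the job done as asked, in the order asked, and still so for the second after the job is handed in, with the robot touching nothing.
It also fails if it takes over 67 s, if anything falls off the work surface, if the arm or the gripper's body presses on something with over 40 N, if the wrist force passes 120 N, or if a joint passes its speed limit or range.

## Robot

A 7-joint arm with a two-finger parallel gripper is mounted at the origin on the work surface. World frame = base frame: x ahead of the robot, y to its left, z up, the work surface at z = 0. Lengths are in m, angles in rad, forces in N, time in s.
With the tool pointing down it reaches from about 0.35 to 0.9 m from the base axis. Payload 8.1 kg.
Tool frame: the origin (TCP) lies midway between the tips of the shut fingers; the grasp point (between the pads) lies behind it (arm.tcp_to_grasp is the z of the grasp point in the tool frame, in m); z points along the fingers, y is the line along which they close (so a half turn about z gives the same grasp; the last joint's range is limited). The gripper opens to 92 mm and grips with 3 to 60 N. Pads are 19 mm wide; open, the fingers measure 130 mm over their backs; the gripper's body (75 mm by 190 mm) begins 47 mm behind the grasp point.
Start: joints at [1.233, 0.434, 0.025, 1.573, -0.012, 1.134, -0.075], TCP at [0.145, -0.608, 0.227] pointing down, gripper open.
Joint ranges: [-2.62, 2.62], [-0.44, 2.09], [-1.27, 1.32], [0.08, 2.57], [-1.32, 4.46], [0.12, 2], [-2.74, 2.74]. Speed limits (rad/s): [2.22, 2.22, 3.01, 3.01, 3.14, 3.14, 3.14].

## Interface

Orientations are given as a rotation vector (axis times angle).
In Python, from cell import readout, vision, arm gives the robot as it stands.
- The arm moves only by the tool carry_out, never from a script. Its argument "increments" is one flat list of numbers, 6 for each row, row after row: the shift along the world's x, y, z in mm, then the turn, a rotation vector about the world's x, y, z in rad. In form: [tx, ty, tz, wx, wy, wz, tx, ty, tz, wx, wy, wz, ...]. A call has 1 to 20 rows; each row shifts and turns the commanded pose from where the row before left it; what a row does not reach is not made up. A row lasts 1/8 s, in which the tool goes at most 62.5 mm and 10.7 degrees, less where a joint would pass 70% of its speed; a pose out of reach is approached as far as the arm can. A call with a gripper value outside its range is refused whole. "grip" is the closure, from 0 (fully open) to 1 (shut), set as the call begins (left out, the last holds). The fingers move at their own pace and stop on an object; "newtons" is the grip in N (left out, the last holds). Time passes only in rows, so rows that do not move let the fingers close. It gives the time, the measured TCP pose, the force, the opening and the grip force at its end, in the units of the state.
- readout.observe(): the state, without advancing time (a new reading comes with each control period).
- vision.get_image(name): name is "side" or "top" or "wrist"; returns the picture (420x560x3 uint8, red, green, blue); there is no depth.
- vision.calibration(name): a dict with "fov_y" (degrees; the focal length in pixels is half the picture's height over the tangent of half this angle, whatever the lens; pixels are square), "cx", "cy" (the principal point, pixels), "pose" (4x4, takes a point from camera to world coordinates). Camera axes: x right, y up, looking along -z (the intrinsics and any distortion apply to the point x, -y, -z); pixel columns grow to the right and rows downward; lengths in m; the calibration is good to about 2 mm. A picture is of the moment at which its call begins: read the wrist's pose just before it. calibration takes no time and is no camera call; for the wrist camera it gives the pose at the moment of the call.
- arm.sign_off(): hands the job in; it is judged then, once.
The state is a dict: "clock": time; "joints": joint angles; "dq": joint speeds; "joint_efforts": joint torques, N m; "position": TCP position; "ee_rot": TCP orientation; "force": force on the tool from outside, world axes, zero at the start; "ft_torque": the same for the moment, N m; "width": opening from 0.0 (shut) to 1.0 (fully open); "gripper_force": force on a finger pad.
Only numpy, scipy, OpenCV 4.12 (cv2) and the standard library are available. Lean on these libraries where they do the work, as an engineer would, in place of code of your own. Each camera call takes 0.05 s, during which the arm holds its last target. There are 200 camera calls.

## Working session

There is one attempt and no reset: what is moved stays moved. The work goes in short steps, Python scripts to look and compute and a tool call to move; the robot and the scene stay as the last step left them, time stands still between calls to the robot, and variables do not carry over. Pictures are saved under pics/ and viewed, at most 10 in all, crops included, and the job is handed in when it is done.

Besides the shell and the picture viewer there is one more tool, called after "Request:" as a command line: name --argument value ..., lists and objects as JSON in quotes. carry_out: Moves the arm, as the interface text tells. Its arguments: {"type":"object","properties":{"increments":{"type":"array","items":{"type":"number"}},"grip":{"type":"number"},"newtons":{"type":"number"}},"required":["increments"]}

```bash
mkdir -p pics
python3 - <<'E'
from cell import readout, vision, arm
import cv2
for n in ["top","side"]:
    im=vision.get_image(n); cv2.imwrite(f"pics/{n}0.png",im[:,:,::-1])
    c=vision.calibration(n); print(n,{k:(v.round(4).tolist() if k=="pose" else v) for k,v in c.items()})
s=readout.observe(); print(s); print(arm.tcp_to_grasp)
E
```

```text
top {'fov_y': 51.740264169230954, 'cx': 284.4386070418258, 'cy': 205.85966979886717, 'pose': [[-0.0382, 0.9771, -0.2092, 0.1822], [-0.9993, -0.0385, 0.0029, -0.0103], [-0.0052, 0.2091, 0.9779, 1.5705], [0.0, 0.0, 0.0, 1.0]]}
side {'fov_y': 56.25022017758685, 'cx': 279.33254798428294, 'cy': 206.23078193815974, 'pose': [[0.9939, 0.0584, -0.0931, 0.4136], [-0.1083, 0.6625, -0.7412, -0.9242], [0.0184, 0.7468, 0.6648, 0.8672], [0.0, 0.0, 0.0, 1.0]]}
{'clock': 0.1, 'joints': array([ 1.23340443,  0.43513066,  0.02495778,  1.57398322, -0.01159111,
        1.1339894 , -0.07508837]), 'dq': array([-9.85729740e-06, -3.47896792e-04,  4.94975224e-04, -1.80760988e-03,
       -1.58517985e-04,  1.94577062e-05, -8.14117583e-04]), 'joint_efforts': array([ 4.00095436e-03, -6.69132400e+01,  9.88701023e-01, -3.15142822e+01,
       -6.04557409e-02,  3.74957349e-02, -3.32198806e-05]), 'position': array([ 0.14525305, -0.60743134,  0.22604619]), 'ee_rot': array([-3.11864957e+00, -3.67745736e-01,  4.46339931e-04]), 'force': array([ 0.30338184,  0.2599648 , -0.29741069]), 'ft_torque': array([-0.02797555, -0.01323157, -0.00292954]), 'gripper_force': 0.0, 'width': 0.99853304795437}
-0.0188
```

View pics/top0.png

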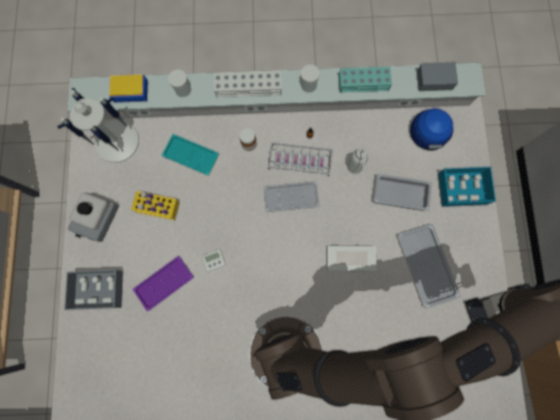

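View pics/side0.png

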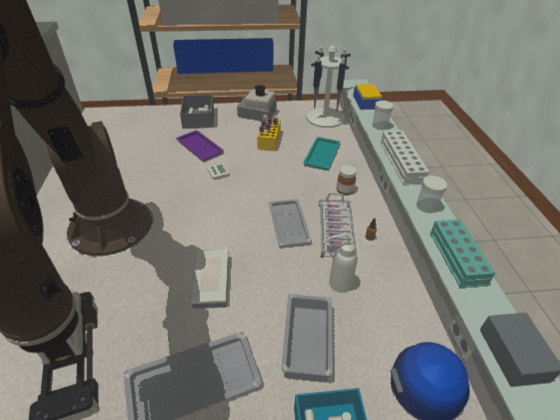

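The top view shows the target tray, light grey, at about (291,197). The rack is just behind it at (300,159), the deep tray at (401,192), and a larger grey tray at (427,265). The jar at (248,138) and bottle at (358,159) stand on either side of the rack. Next I'll get coarse positions and the wrist camera geometry.

```bash
cat > h.py <<'E'
import numpy as np, cv2
from cell import readout, vision, arm
def ray(c,px,z,):
    px=np.atleast_2d(np.float64(px)); f=210/np.tan(np.radians(c["fov_y"]/2)); T=np.array(c["pose"])
    k=c.get("dist"); d=np.c_[(px[:,0]-c["cx"])/f,-(px[:,1]-c["cy"])/f,-np.ones(len(px))]@T[:3,:3].T
    o=T[:3,3]; return o+d*((z-o[2])/d[:,2])[:,None]
def proj(c,P):
    P=np.atleast_2d(P);f=210/np.tan(np.radians(c["fov_y"]/2)); T=np.array(c["pose"]); q=(P-T[:3,3])@T[:3,:3]
    return np.c_[c["cx"]+f*q[:,0]/-q[:,2], c["cy"]-f*q[:,1]/-q[:,2]]
E
python3 - <<'E'
from h import *
c=vision.calibration("top")
for n,p,z in [("tray corners",[(264,186),(315,182),(318,207),(266,211)],.015),("rack corners",[(269,144),(330,149),(328,174),(268,168)],.023),("jar",[(248,133)],.088),("bottle",[(359,153)],.15),("white thing",[(328,247),(376,246),(328,268)],.03),("base",[(285,355)],.0),("deep",[(378,176)],.045)]:
    print(n,ray(c,p,z).round(3).tolist())
w=vision.calibration("wrist"); T=np.array(w["pose"]); print(w["fov_y"],w["cx"],w["cy"],T.round(3).tolist(), list(w))
E
```

```text
tray corners [[0.593, 0.058, 0.015], [0.601, -0.132, 0.015], [0.506, -0.138, 0.015], [0.498, 0.053, 0.015]]
rack corners [[0.754, 0.034, 0.023], [0.725, -0.194, 0.023], [0.628, -0.181, 0.023], [0.66, 0.041, 0.023]]
jar [[0.775, 0.107, 0.088]]
bottle [[0.662, -0.278, 0.15]]
white thing [[0.356, -0.164, 0.03], [0.353, -0.335, 0.03], [0.282, -0.16, 0.03]]
base [[-0.008, 0.003, 0.0]]
deep [[0.607, -0.361, 0.045]]
61.097772678982814 281.72607386909834 201.58921719320165 [[0.232, 0.933, 0.274, 0.22], [-0.973, 0.223, 0.064, -0.59], [-0.002, -0.281, 0.96, 0.384], [0.0, 0.0, 0.0, 1.0]] ['fov_y', 'cx', 'cy', 'pose']
```

Request:
carry_out --increments '[21,40,4,0,0,-0.026,21,40,4,0,0,-0.026,21,40,4,0,0,-0.026,21,40,4,0,0,-0.026,21,40,4,0,0,-0.026,21,40,4,0,0,-0.026,21,40,4,0,0,-0.026,21,40,4,0,0,-0.026,21,40,4,0,0,-0.026,21,40,4,0,0,-0.026,21,40,4,0,0,-0.026,21,40,4,0,0,-0.026,21,40,4,0,0,-0.026,21,40,4,0,0,-0.026,0,0,0,-0.015,-0.116,0,0,0,0,-0.015,-0.116,0,0,0,0,-0.015,-0.116,0,0,0,0,0,0,0]' --grip 0

```text
clock: 2.35
position: [0.4372, -0.048, 0.2821]
ee_rot: [3.064, -0.198, 0.542]
force: [0.3, 0.3, -0.5]
width: 1.0
gripper_force: 0.0
```

```bash
cat > snap.py <<'E'
import sys; from h import *
import pickle
n=sys.argv[1]; c=vision.calibration("wrist"); im=vision.get_image("wrist"); cv2.imwrite(f"pics/{n}.png",im[:,:,::-1]); pickle.dump(c,open(f"{n}.pkl","wb"))
s=readout.observe(); print(s["clock"],s["position"].round(4),s["ee_rot"].round(3),s["force"].round(2))
print(np.array(c["pose"]).round(3).tolist())
E
python3 snap.py w1
```

```text
2.4 [ 0.4384 -0.048   0.2827] [ 3.065 -0.199  0.541] [-0.12  0.61 -0.21]
[[-0.13, 0.99, -0.064, 0.455], [-0.992, -0.129, 0.009, -0.05], [0.001, 0.065, 0.998, 0.457], [0.0, 0.0, 0.0, 1.0]]
```

View pics/w1.png

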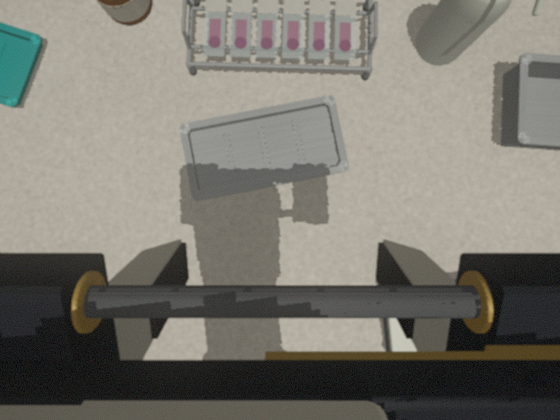

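The wrist view shows the tray with lip corners near (181,124), (331,98), (347,168) and (196,200). The rack's front bar runs from (187,68) to (370,72).

Run:
```python
from h import *; import pickle
c=pickle.load(open("w1.pkl","rb"))
im=cv2.imread("pics/w1.png")
P=ray(c,[(181,124),(332,97),(347,168),(195,200)],.0145)[:,:2]; print("tray",P.round(4).tolist(),[np.linalg.norm(P[i]-P[i-1]).round(4) for i in range(4)],P.mean(0))
for a,b in ((0,1),(3,2)):
    d=P[a]-P[b];print("yaw",np.degrees(np.arctan2(-d[0],d[1])))
R=ray(c,[(187,68.5),(371,72)],.023)[:,:2]; d=R[0]-R[1]; print("rack bar",R,np.linalg.norm(d),np.degrees(np.arctan2(-d[0],d[1])))
t=np.arctan2(-d[0],d[1]); ex=np.array([np.cos(t),np.sin(t)]); ey=np.array([-ex[1],ex[0]]); O=R.mean(0)
print("tray in rack-front frame",((P-O)@np.c_[ex,ey]).round(4).tolist(), ((P.mean(0)-O)@np.c_[ex,ey]).round(4))
cv2.imwrite("pics/w1c.png",cv2.resize(im[40:210,160:400],None,fx=3.2,fy=3.2,interpolation=cv2.INTER_CUBIC))
```

```text
tray [[0.597, 0.0596], [0.6068, -0.1344], [0.5143, -0.1405], [0.499, 0.0531]] [np.float64(0.0982), np.float64(0.1943), np.float64(0.0927), np.float64(0.1941)] [ 0.55429623 -0.04053494]
yaw 2.9046473557842174
yaw 4.515305003961849
rack bar [[ 0.66349099  0.0422267 ]
 [ 0.62926007 -0.18563836]] 0.23042187134075973 -8.543348147180438
tray in rack-front frame [[-0.0684, 0.1226], [-0.0298, -0.0679], [-0.1204, -0.0876], [-0.1642, 0.1015]] [-0.0957  0.0171]
```

View pics/w1c.png

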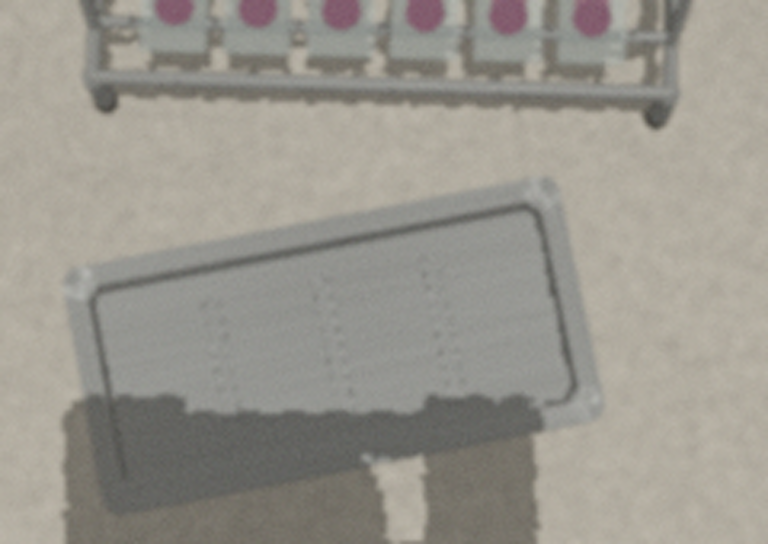

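Request:
carry_out --increments '[4,2,-36,0,0,-0.02,4,2,-36,0,0,0,4,2,-36,0,0,0,4,2,-36,0,0,0,4,2,-36,0,0,0,3,2,-36,0,0,0,3,2,-30,0,0,0,0,0,-15,0,0,0,0,0,-10,0,0,0,0,0,-4,0,0,0,0,0,0,0,0,0]'

```text
clock: 3.78
position: [0.475, -0.0381, 0.0423]
ee_rot: [3.069, -0.233, 0.49]
force: [-0.1, -0.2, 0.9]
width: 1.002
gripper_force: 0.0
```

Run:
```python
from h import *
from scipy.spatial.transform import Rotation as R
s=readout.observe(); print(s["joints"].round(3),s["position"],s["force"]); print(R.from_rotvec(s["ee_rot"]).as_matrix().round(3))
```

```text
[-0.052  0.37  -0.049  2.395  0.942  0.118 -2.742] [ 0.47498014 -0.03806269  0.04228468] [-0.09942777 -0.1908511   0.94852971]
[[ 0.939 -0.151  0.308]
 [-0.143 -0.989 -0.049]
 [ 0.311  0.002 -0.95 ]]
```

Request:
carry_out --increments '[-2,1,15,0.011,0.07,0,-2,1,15,0.011,0.07,0,-2,1,15,0.011,0.07,0,-2,1,10,0,0,0,0,0,0,0,0,0]'

```text
clock: 4.4
position: [0.469, -0.0374, 0.0873]
ee_rot: [3.105, -0.235, 0.218]
force: [0.1, 0.5, -1.0]
width: 1.004
gripper_force: 0.0
```

```bash
cat > st.py <<'E'
from h import *
from scipy.spatial.transform import Rotation as R
s=readout.observe(); print(s["clock"],s["joints"].round(3),s["position"].round(4),s["force"].round(1)); M=R.from_rotvec(s["ee_rot"]).as_matrix()
e=np.array([[.989,-.1486],[.1486,.989]])
print("tilt",np.degrees(np.arcsin(M[:2,2])).round(1),"yaw",np.degrees(np.arctan2(M[1,0],M[0,0])).round(1),"TCP in rack-front frame mm",(e@(s["position"][:2]-[.6464,-.0717])*1000).round(1))
E
python3 st.py
```

```text
4.4 [ 0.421  0.373 -0.598  2.182  0.49   0.566 -2.258] [ 0.469  -0.0374  0.0873] [ 0.1  0.5 -1. ]
tilt [ 7.9 -1.7] yaw -8.6 TCP in rack-front frame mm [-180.5    7.5]
```

Request:
carry_out --increments '[0,0,-15,0,0,0,0,0,-20,0,0,0,0,0,-15,0,0,0,0,0,-10,0,0,0,0,0,0,0,0,0]'

```text
clock: 5.03
position: [0.4683, -0.0366, 0.0262]
ee_rot: [3.106, -0.232, 0.212]
force: [-0.2, 0.5, 0.4]
width: 1.0
gripper_force: 0.0
```

```bash
python3 st.py
```

```text
5.025 [ 0.303  0.473 -0.468  2.238  0.652  0.421 -2.418] [ 0.4683 -0.0366  0.0262] [-0.2  0.5  0.4]
tilt [ 7.7 -1.7] yaw -8.5 TCP in rack-front frame mm [-181.4    8.3]
```

Request:
carry_out --increments '[0,0,-10,0,0,0,0,0,-7,0,0,0,0,0,-3,0,0,0,6,-0.9,0,0,0,0,6,-0.9,0,0,0,0,5,-0.8,0,0,0,0,5,-0.8,0,0,0,0,5,-0.8,0,0,0,0,5,-0.8,0,0,0,0,4,-0.6,0,0,0,0,4,-0.6,0,0,0,0,0,0,0,0,0,0]'

```text
clock: 6.52
position: [0.5098, -0.0432, 0.0069]
ee_rot: [3.106, -0.235, 0.215]
force: [-0.1, 0.3, -0.1]
width: 1.0
gripper_force: 0.0
```

```bash
python3 st.py; python3 snap.py w2
```

```text
6.525 [ 0.29   0.551 -0.441  2.155  0.679  0.429 -2.413] [ 0.5098 -0.0432  0.0069] [-0.1  0.3 -0.1]
tilt [ 7.8 -1.7] yaw -8.6 TCP in rack-front frame mm [-139.3    7.9]
6.575 [ 0.5097 -0.0433  0.0069] [ 3.106 -0.235  0.215] [ 0.23 -0.03  0.01]
[[-0.151, 0.978, 0.145, 0.563], [-0.988, -0.151, -0.014, -0.05], [0.008, -0.146, 0.989, 0.174], [0.0, 0.0, 0.0, 1.0]]
```

View pics/w2.png

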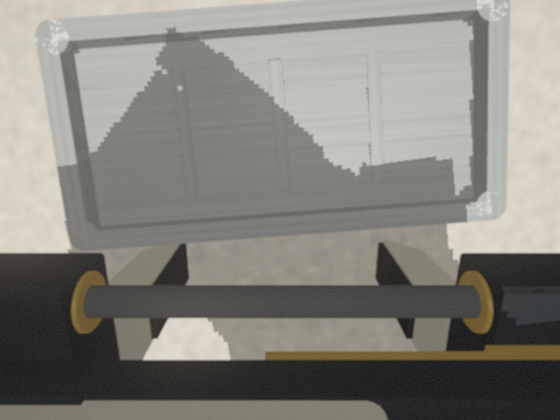

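The wrist view shows the tray nearly aligned with the fingers: its near edge runs from (75,250) to (507,217), with about 4° still to go. I'll push 11 mm more, then measure.

Request:
carry_out --increments '[4,-0.6,0,0,0,0,4,-0.6,0,0,0,0,3,-0.5,0,0,0,0,0,0,0,0,0,0]'

```text
clock: 7.08
position: [0.5207, -0.0449, 0.0069]
ee_rot: [3.107, -0.235, 0.215]
force: [0.3, -0.4, -0.6]
width: 0.998
gripper_force: 0.0
```

```bash
python3 st.py; python3 snap.py w3
```

```text
7.075 [ 0.297  0.563 -0.447  2.129  0.672  0.445 -2.397] [ 0.5207 -0.0449  0.0069] [ 0.3 -0.4 -0.6]
tilt [ 7.8 -1.7] yaw -8.6 TCP in rack-front frame mm [-128.3    7.9]
7.125 [ 0.5206 -0.0449  0.0069] [ 3.106 -0.235  0.215] [ 0.5  -0.2  -0.15]
[[-0.151, 0.978, 0.146, 0.574], [-0.988, -0.151, -0.014, -0.051], [0.008, -0.146, 0.989, 0.174], [0.0, 0.0, 0.0, 1.0]]
```

View pics/w3.png

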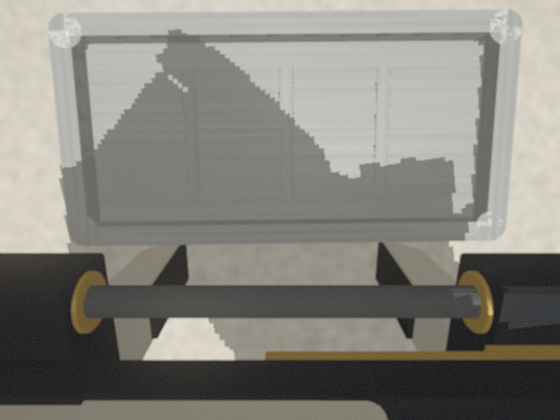

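The tray is now square to the tool, with corners at about (50,15), (521,11), (505,239) and (70,244).

Run:
```python
from h import *; import pickle
c=pickle.load(open("w3.pkl","rb"))
P=ray(c,[(50,15),(521.5,11),(505.5,239),(70,244)],.015)[:,:2]
e=np.array([[.989,-.1486],[.1486,.989]])
print(P.round(4).tolist(),[np.linalg.norm(P[i]-P[i-1]).round(4) for i in range(4)]); Q=(P-[.6464,-.0717])@e.T; print(Q.round(4).tolist(),Q.mean(0)); d=Q[3]-Q[2]; print(np.degrees(np.arctan2(-d[0],d[1])))
```

```text
[[0.6434, 0.0348], [0.6156, -0.1612], [0.5177, -0.1486], [0.546, 0.0499]] [np.float64(0.0985), np.float64(0.198), np.float64(0.0987), np.float64(0.2005)]
[[-0.0188, 0.1049], [-0.0172, -0.0931], [-0.1159, -0.0952], [-0.1173, 0.1053]] [-0.06730449  0.00549562]
0.4107116780498962
```

Request:
carry_out --increments '[-6,1,0,0,0,0,-4,1,15,0,0,0,0,0,30,0,0,0,8,-2,35,0,0,0,10,-4,38,0,0,0,11,-4,38,0,0,0,10,-4,35,0,0,0,0,0,0,0,0,0,0,0,0,0,0,0]' --grip 1 --newtons 5

```text
clock: 8.25
position: [0.5483, -0.0567, 0.1978]
ee_rot: [3.106, -0.234, 0.213]
force: [-0.5, -0.1, -0.3]
width: 0.073
gripper_force: 0.0
```

```bash
python3 st.py; python3 snap.py w4
```

```text
8.25 [ 0.527  0.351 -0.692  1.872  0.346  0.89  -2.045] [ 0.5483 -0.0567  0.1978] [-0.5 -0.1 -0.3]
tilt [ 7.7 -1.7] yaw -8.6 TCP in rack-front frame mm [-99.2   0.2]
8.3 [ 0.548  -0.0567  0.1972] [ 3.106 -0.233  0.212] [-0.16  1.02 -0.04]
[[-0.151, 0.978, 0.147, 0.602], [-0.989, -0.15, -0.014, -0.063], [0.009, -0.147, 0.989, 0.365], [0.0, 0.0, 0.0, 1.0]]
```

View pics/w4.png

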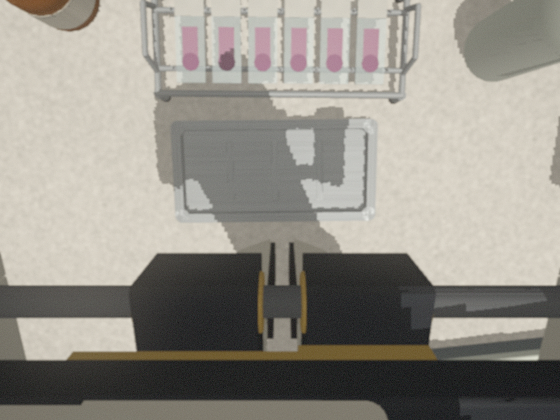

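Run:
```python
import cv2
im=cv2.imread("pics/w4.png"); cv2.imwrite("pics/w4c.png",cv2.resize(im[60:230,145:415],(800,504),interpolation=cv2.INTER_CUBIC))
```

```text
(no output)
```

View pics/w4c.png

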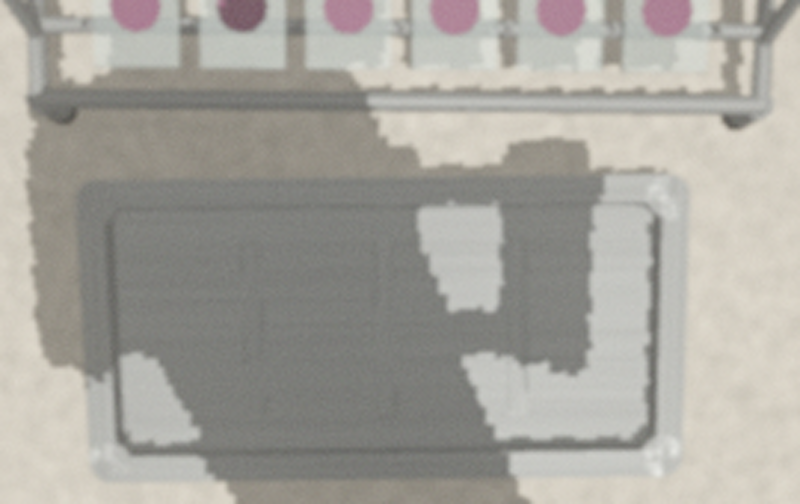

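In the crop, the rack bar's ends are at x=30 and x=772, with its front edge at y≈107 to 112. The tray corners are (77,182), (689,176), (682,473) and (90,481).

Run:
```python
from h import *; import pickle
c=pickle.load(open("w4.pkl","rb"))
f=lambda L:[(145+x/2.963,60+y/2.963) for x,y in L]
P=ray(c,f([(77,182),(689,176),(682,473),(90,481)]),.015)[:,:2]
R=ray(c,f([(30,107),(772,112)]),.023)[:,:2]; d=R[0]-R[1]; t=np.arctan2(-d[0],d[1]); e=np.array([[np.cos(t),np.sin(t)],[-np.sin(t),np.cos(t)]])
print("rack yaw",np.degrees(t),"len",np.linalg.norm(d),"mid",R.mean(0))
Q=(P-R.mean(0))@e.T; print(Q.round(4).tolist(),Q.mean(0).round(4)); 
for a,b in((0,1),(3,2)): d=Q[a]-Q[b]; print(np.degrees(np.arctan2(-d[0],d[1])))
print("lengths",[np.linalg.norm(P[i]-P[i-1]).round(4) for i in range(4)])
F=ray(c,f([(62,115),(736,120)]),0.0)[:,:2]; print("feet",(F-R.mean(0))@e.T)
```

```text
rack yaw -8.968785057661616 len 0.233278849713295 mid [ 0.6487359  -0.07226945]
[[-0.0223, 0.1052], [-0.0192, -0.0935], [-0.1177, -0.0955], [-0.1211, 0.1048]] [-0.0701  0.0053]
0.8925528015650297
0.9937651348325249
lengths [np.float64(0.0988), np.float64(0.1987), np.float64(0.0985), np.float64(0.2004)]
feet [[ 0.00068049  0.11379763]
 [ 0.00051576 -0.11258331]]
```

Request:
carry_out --increments '[14,35,-5,0,0,-0.007,14,35,-10,0,0,0,14,35,-25,0,0,0,12,25,-35,0,0,0,0,0,-40,0,0,0,0,0,-36,0,0,0,0,0,-20,0,0,0,0,0,-13,0,0,0,0,0,-6,0,0,0,0,0,0,0,0,0]'

```text
clock: 9.55
position: [0.6035, 0.0733, 0.0083]
ee_rot: [3.105, -0.245, 0.215]
force: [0.2, 0.3, 0.6]
width: 0.004
gripper_force: 0.0
```

```bash
sed -i 's/\[\[.989,-.1486\],\[.1486,.989\]\]/[[.9878,-.1559],[.1559,.9878]]/; s/\[.6464,-.0717\]/[.6487,-.0723]/' st.py; python3 st.py
```

```text
9.55 [ 0.103  0.665 -0.497  1.91   0.675  0.608 -2.567] [0.6035 0.0733 0.0083] [0.2 0.3 0.6]
tilt [ 7.8 -1.7] yaw -9.0 TCP in rack-front frame mm [-67.3 136.8]
```

Request:
carry_out --increments '[-0.6,-4,0,0,0,0,-0.6,-4,0,0,0,0,-0.5,-3,0,0,0,0,-0.5,-3,0,0,0,0,-0.3,-2,0,0,0,0,0,0,0,0,0,0]'

```text
clock: 10.3
position: [0.6007, 0.057, 0.0078]
ee_rot: [3.105, -0.245, 0.214]
force: [-0.6, 1.4, 0.2]
width: 0.005
gripper_force: 0.0
```

```bash
python3 st.py; python3 snap.py w5
```

```text
10.3 [ 0.133  0.661 -0.498  1.922  0.676  0.599 -2.544] [0.6007 0.057  0.0078] [-0.6  1.4  0.2]
tilt [ 7.7 -1.7] yaw -9.0 TCP in rack-front frame mm [-67.6 120.3]
10.35 [0.6007 0.0573 0.0078] [ 3.105 -0.245  0.214] [0.16 0.07 0.15]
[[-0.158, 0.977, 0.146, 0.654], [-0.987, -0.157, -0.015, 0.05], [0.008, -0.147, 0.989, 0.175], [0.0, 0.0, 0.0, 1.0]]
```

View pics/w5.png

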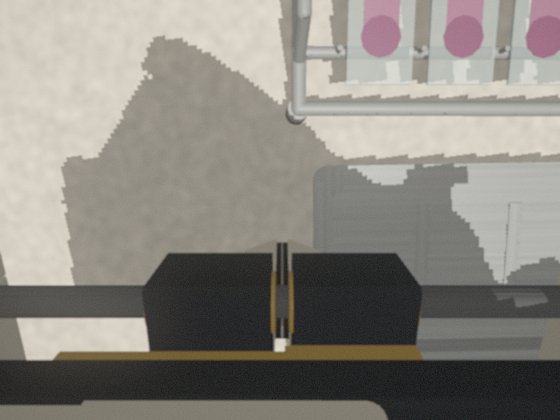

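The view shows the tray's front-left corner at (314,164), its left edge at x≈314, and the rack bar's left outer end at about (292,114).

Run:
```python
from h import *; import pickle
c=pickle.load(open("w5.pkl","rb"))
e=np.array([[.9878,-.1559],[.1559,.9878]])
g=lambda p,z:((ray(c,p,z)[:,:2]-[.6487,-.0723])@e.T*1000).round(1).tolist()
print("tray",g([(313.5,163),(314,240),(550,156.5)],.015)); print("bar",g([(291.5,113),(550,114)],.023))
im=cv2.cvtColor(cv2.imread("pics/w5.png"),cv2.COLOR_BGR2GRAY).astype(int)
for r in (200,220): print(im[r,300:340].tolist())
print(im[95:170,450].tolist()); print(im[95:170,530].tolist()); print(im[108,280:310].tolist())
```

```text
tray [[-20.0, 106.3], [-55.5, 105.7], [-17.3, -0.0]]
bar [[1.1, 116.5], [0.5, 8.0]]
[143, 141, 143, 143, 144, 148, 146, 142, 149, 146, 146, 148, 137, 127, 124, 124, 126, 126, 126, 130, 127, 128, 125, 127, 126, 122, 123, 125, 128, 128, 124, 128, 125, 129, 131, 127, 129, 128, 130, 132]
[145, 145, 141, 144, 144, 143, 142, 141, 141, 141, 141, 142, 136, 127, 122, 122, 121, 123, 127, 124, 127, 123, 127, 123, 123, 124, 120, 120, 122, 128, 123, 125, 122, 122, 122, 122, 125, 123, 122, 125]
[217, 211, 182, 160, 151, 149, 143, 147, 156, 165, 174, 178, 183, 185, 188, 184, 176, 175, 165, 157, 171, 203, 214, 214, 213, 216, 216, 214, 213, 213, 211, 213, 210, 212, 209, 211, 210, 209, 212, 211, 212, 213, 212, 214, 213, 215, 214, 212, 213, 211, 214, 214, 212, 216, 215, 214, 215, 214, 212, 213, 205, 177, 156, 148, 150, 149, 150, 149, 139, 128, 129, 127, 124, 127, 128]
[208, 210, 205, 173, 152, 142, 139, 145, 153, 157, 169, 175, 179, 181, 183, 179, 177, 169, 168, 156, 158, 187, 205, 210, 210, 208, 207, 207, 207, 207, 209, 207, 207, 208, 207, 208, 209, 208, 208, 208, 206, 209, 208, 207, 206, 209, 209, 208, 207, 205, 207, 207, 208, 207, 208, 209, 212, 203, 177, 150, 151, 151, 149, 152, 153, 152, 155, 168, 178, 179, 180, 176, 178, 181, 181]
[149, 149, 149, 147, 150, 143, 130, 143, 177, 193, 186, 165, 148, 155, 164, 170, 179, 186, 190, 197, 199, 199, 197, 198, 198, 198, 198, 198, 198, 198]
```

Request:
carry_out --increments '[-0.3,-2,0,0,0,0,-0.3,-2,0,0,0,0,0,0,0,0,0,0]'

```text
clock: 10.72
position: [0.6002, 0.0535, 0.0079]
ee_rot: [3.106, -0.245, 0.214]
force: [-0.0, 0.5, 0.4]
width: 0.006
gripper_force: 0.5
```

```bash
cat > edge.py <<'E'
import sys,pickle; from h import *
n=sys.argv[1]; c=pickle.load(open(n+".pkl","rb"))
e=np.array([[.9878,-.1559],[.1559,.9878]])
im=cv2.GaussianBlur(cv2.cvtColor(cv2.imread(f"pics/{n}.png"),cv2.COLOR_BGR2GRAY),(3,3),0).astype(float)
for r in (195,205,215,225,235):
    lo,hi=295,400; d=im[r,lo+3:hi]-im[r,lo:hi-3]; i=int(d.argmin()); p=lo+i+1.5
    print(r,p,((ray(c,[(p,r)],.015)[0,:2]-[.6487,-.0723])@e.T*1000).round(1),d.min())
E
python3 st.py; python3 edge.py w5; python3 snap.py w6; python3 edge.py w6
```

```text
10.725 [ 0.141  0.66  -0.499  1.925  0.676  0.597 -2.538] [0.6002 0.0535 0.0079] [-0.   0.5  0.4]
tilt [ 7.8 -1.7] yaw -9.0 TCP in rack-front frame mm [-67.5 116.7]
195 312.5 [-34.5 106.6] -19.0
205 312.5 [-39.1 106.6] -19.0
215 312.5 [-43.7 106.5] -13.0
225 312.5 [-48.4 106.5] -18.0
235 312.5 [-53.1 106.4] -25.0
10.775 [0.6002 0.0535 0.0079] [ 3.106 -0.245  0.214] [-0.41  0.94  0.45]
[[-0.158, 0.977, 0.146, 0.654], [-0.987, -0.157, -0.016, 0.047], [0.008, -0.146, 0.989, 0.175], [0.0, 0.0, 0.0, 1.0]]
195 305.5 [-34.4 106.2] -18.0
205 305.5 [-39.  106.2] -19.0
215 305.5 [-43.6 106.2] -14.0
225 305.5 [-48.3 106.1] -18.0
235 305.5 [-53.  106.1] -22.0
```

Request:
carry_out --increments '[-0.3,-2,0,0,0,0,-0.3,-2,0,0,0,0,0,0,0,0,0,0]'

```text
clock: 11.15
position: [0.5996, 0.0492, 0.0079]
ee_rot: [3.105, -0.245, 0.214]
force: [-0.2, 1.8, 2.0]
width: 0.005
gripper_force: 1.0
```

```bash
python3 st.py; python3 snap.py w7; python3 edge.py w7
```

```text
11.15 [ 0.148  0.659 -0.499  1.927  0.677  0.595 -2.532] [0.5996 0.0492 0.0079] [-0.2  1.8  2. ]
tilt [ 7.8 -1.7] yaw -9.0 TCP in rack-front frame mm [-67.5 112.3]
11.2 [0.5996 0.0492 0.0079] [ 3.105 -0.245  0.214] [0.62 2.03 1.95]
[[-0.158, 0.977, 0.146, 0.653], [-0.987, -0.157, -0.015, 0.042], [0.008, -0.146, 0.989, 0.175], [0.0, 0.0, 0.0, 1.0]]
195 304.5 [-34.3 102.3] -18.0
205 304.5 [-38.9 102.3] -16.0
215 304.5 [-43.6 102.2] -16.0
225 304.5 [-48.2 102.2] -17.0
235 304.5 [-53.  102.2] -17.0
```

Request:
carry_out --increments '[-0.3,-1.8,0,0,0,0,0,0,0,0,0,0]'

```text
clock: 11.45
position: [0.5993, 0.0473, 0.0079]
ee_rot: [3.105, -0.245, 0.214]
force: [0.1, 1.4, 2.0]
width: 0.002
gripper_force: 1.1
```

```bash
python3 st.py; python3 snap.py w8; python3 edge.py w8
```

```text
11.45 [ 0.152  0.658 -0.5    1.929  0.677  0.594 -2.529] [0.5993 0.0473 0.0079] [0.1 1.4 2. ]
tilt [ 7.8 -1.7] yaw -9.0 TCP in rack-front frame mm [-67.5 110.4]
11.5 [0.5993 0.0473 0.0079] [ 3.105 -0.245  0.214] [0.68 2.16 0.2 ]
[[-0.158, 0.977, 0.146, 0.653], [-0.987, -0.157, -0.015, 0.041], [0.008, -0.146, 0.989, 0.175], [0.0, 0.0, 0.0, 1.0]]
195 304.5 [-34.4 100.5] -18.0
205 304.5 [-39.  100.4] -21.0
215 304.5 [-43.6 100.4] -19.0
225 304.5 [-48.3 100.4] -18.0
235 305.5 [-53.   99.9] -19.0
```

Request:
carry_out --increments '[1,6,0,0,0,0,1,6,5,0,0,0,0,0,25,0,0,0,0,0,35,0,0,0,-20,-15,25,0,0,0,-30,-30,0,0,0,0,-30,-35,0,0,0,0,-20,-28,0,0,0,0,0,0,0,0,0,0]'

```text
clock: 12.62
position: [0.4994, -0.0511, 0.0978]
ee_rot: [3.103, -0.25, 0.211]
force: [0.3, 1.4, 0.5]
width: 0.005
gripper_force: 0.0
```

Request:
carry_out --increments '[0,0,0,0,0,0,0,0,-10,0,0,0,0,0,-15,0,0,0,0,0,-20,0,0,0,0,0,-20,0,0,0,0,0,-14,0,0,0,0,0,-8,0,0,0,0,0,-4,0,0,0,0,0,0,0,0,0]' --grip 0

```text
clock: 13.75
position: [0.5013, -0.0485, 0.0069]
ee_rot: [3.105, -0.245, 0.214]
force: [0.5, 0.3, -0.0]
width: 0.935
gripper_force: 0.0
```

```bash
python3 st.py
```

```text
13.75 [ 0.325  0.549 -0.471  2.172  0.718  0.431 -2.448] [ 0.5013 -0.0485  0.0069] [ 0.5  0.3 -0. ]
tilt [ 7.8 -1.7] yaw -9.0 TCP in rack-front frame mm [-149.3    0.5]
```

Request:
carry_out --increments '[5.9,-0.9,0,0,0,0,5.9,-0.9,0,0,0,0,4.9,-0.8,0,0,0,0,4.9,-0.8,0,0,0,0,4.9,-0.8,0,0,0,0,4.9,-0.8,0,0,0,0,4.9,-0.8,0,0,0,0,4.9,-0.8,0,0,0,0,4.9,-0.8,0,0,0,0,0,0,0,0,0,0]'

```text
clock: 15.0
position: [0.5482, -0.056, 0.007]
ee_rot: [3.105, -0.245, 0.216]
force: [0.1, 0.3, 0.5]
width: 1.0
gripper_force: 0.0
```

```bash
python3 st.py; python3 snap.py w9
```

```text
15.0 [ 0.35   0.602 -0.495  2.058  0.688  0.499 -2.382] [ 0.5482 -0.056   0.007 ] [0.1 0.3 0.5]
tilt [ 7.8 -1.7] yaw -9.0 TCP in rack-front frame mm [-101.8    0.4]
15.05 [ 0.548  -0.0559  0.007 ] [ 3.105 -0.245  0.216] [ 0.09  0.77 -1.03]
[[-0.158, 0.977, 0.145, 0.601], [-0.987, -0.157, -0.015, -0.063], [0.008, -0.146, 0.989, 0.174], [0.0, 0.0, 0.0, 1.0]]
```

View pics/w9.png

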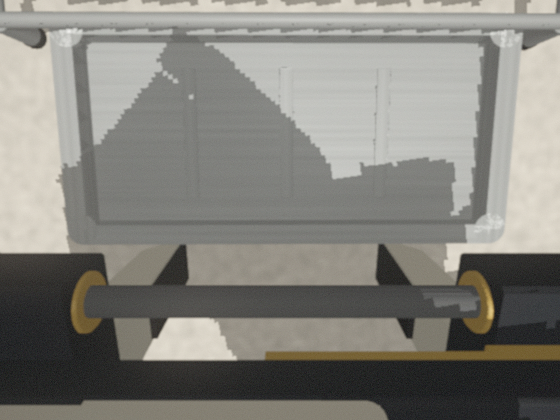

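This view shows the tray's front edge just at the bar (row ~30). The feet at (38,38) and (530,38) lie symmetrically about the tray sides (52 and 519), and the near edge at row ~242 is parallel to the bar. Next I'll compute the remaining distance.

```bash
cat > rows.py <<'E'
import sys,pickle; from h import *
n=sys.argv[1]; cols=eval(sys.argv[2]); c=pickle.load(open(n+".pkl","rb"))
e=np.array([[.9878,-.1559],[.1559,.9878]])
im=cv2.GaussianBlur(cv2.cvtColor(cv2.imread(f"pics/{n}.png"),cv2.COLOR_BGR2GRAY),(3,3),0).astype(int)
for col,a,b in cols: print(col,a,im[a:b,col].tolist())
g=lambda p,z:((ray(c,p,z)[:,:2]-[.6487,-.0723])@e.T*1000).round(1).tolist()
print("edge",g([(250,242),(330,242)],.0135),"bar",g([(200,30),(400,30)],.023))
E
python3 rows.py w9 "[(220,225,252),(300,225,252),(360,225,252),(100,10,42),(300,10,42),(430,10,42)]"
```

```text
220 225 [119, 124, 125, 125, 125, 124, 124, 122, 122, 123, 123, 125, 127, 128, 126, 125, 123, 123, 130, 139, 147, 150, 151, 151, 151, 151, 150]
300 225 [122, 125, 126, 127, 127, 125, 123, 122, 122, 122, 123, 125, 125, 125, 124, 122, 122, 124, 132, 142, 148, 150, 149, 148, 148, 146, 146]
360 225 [122, 126, 127, 125, 124, 124, 123, 123, 122, 123, 125, 126, 125, 123, 122, 120, 121, 124, 131, 140, 146, 147, 147, 147, 147, 147, 146]
100 10 [197, 180, 164, 161, 166, 172, 177, 180, 182, 182, 179, 176, 172, 167, 159, 151, 142, 133, 134, 151, 171, 182, 183, 175, 159, 139, 127, 123, 123, 124, 125, 133]
300 10 [214, 203, 182, 165, 164, 170, 177, 184, 192, 196, 194, 189, 182, 175, 168, 162, 153, 142, 138, 147, 167, 183, 190, 186, 170, 146, 129, 123, 124, 124, 124, 127]
430 10 [205, 198, 181, 165, 161, 166, 173, 178, 183, 186, 188, 185, 178, 173, 169, 163, 155, 145, 134, 129, 141, 163, 180, 184, 174, 151, 129, 122, 123, 123, 122, 127]
edge [[-90.7, 15.6], [-90.9, -21.7]] bar [[-0.7, 33.5], [-0.7, -46.9]]
```

Request:
carry_out --increments '[4.9,-0.8,0,0,0,0,4.9,-0.8,0,0,0,0,4.9,-0.8,0,0,0,0,4.9,-0.8,0,0,0,0,4.9,-0.8,0,0,0,0,4.9,-0.8,0,0,0,0,4.9,-0.8,0,0,0,0,4.9,-0.8,0,0,0,0,4.9,-0.8,0,0,0,0,4.9,-0.8,0,0,0,0,4.9,-0.8,0,0,0,0,0,0,0,0,0,0,-3,0.5,0,-0.013,-0.084,0,-2,0.3,0,-0.013,-0.084,0,0,0,0,0,0,0]'

```text
clock: 16.92
position: [0.5949, -0.0635, 0.0068]
ee_rot: [3.063, -0.238, 0.473]
force: [0.5, -0.0, 0.4]
width: 0.999
gripper_force: 0.0
```

```bash
python3 st.py; python3 snap.py w10; python3 rows.py w10 "[(130,50,270),(300,50,270),(430,50,270)]"
```

```text
16.925 [ 0.18   0.577 -0.269  2.111  0.913  0.266 -2.614] [ 0.5949 -0.0635  0.0068] [ 0.5 -0.   0.4]
tilt [17.3 -3.2] yaw -8.8 TCP in rack-front frame mm [-54.5   0.4]
16.975 [ 0.5962 -0.0636  0.0072] [ 3.063 -0.239  0.474] [ 0.43 -0.39 -0.37]
[[-0.156, 0.987, -0.02, 0.62], [-0.988, -0.156, 0.013, -0.065], [0.009, 0.022, 1.0, 0.181], [0.0, 0.0, 0.0, 1.0]]
130 50 [118, 119, 120, 119, 118, 117, 117, 117, 117, 117, 118, 117, 116, 116, 115, 116, 117, 117, 117, 117, 117, 116, 116, 115, 115, 116, 117, 122, 131, 144, 153, 154, 146, 134, 133, 145, 158, 163, 157, 148, 140, 132, 122, 118, 118, 120, 120, 120, 119, 118, 118, 118, 118, 118, 118, 118, 119, 119, 118, 119, 120, 120, 121, 121, 125, 139, 158, 170, 174, 174, 175, 176, 176, 174, 174, 174, 172, 162, 143, 130, 133, 145, 155, 162, 168, 172, 173, 171, 167, 160, 151, 143, 143, 151, 164, 172, 174, 174, 173, 172, 173, 173, 173, 172, 173, 173, 173, 174, 174, 174, 175, 174, 173, 173, 173, 173, 174, 174, 173, 173, 172, 172, 173, 174, 175, 174, 173, 174, 173, 172, 171, 171, 171, 171, 173, 173, 173, 173, 173, 174, 175, 174, 168, 152, 133, 121, 118,
[... 1952 characters left out ...]
151, 164, 172, 174, 173, 173, 172, 172, 173, 173, 173, 173, 174, 174, 174, 174, 174, 173, 173, 174, 174, 176, 177, 177, 176, 175, 173, 172, 171, 171, 172, 172, 172, 171, 170, 169, 169, 169, 170, 171, 172, 172, 172, 173, 175, 176, 174, 162, 141, 123, 116, 115, 115, 116, 117, 117, 117, 117, 117, 118, 118, 119, 119, 119, 119, 119, 118, 118, 118, 118, 117, 116, 115, 114, 114, 115, 117, 122, 128, 131, 131, 131, 131, 131, 131, 132, 133, 134, 134, 135, 135, 134, 134, 132, 132, 131, 130, 130, 130, 130, 131, 131, 133, 135, 137, 138, 139, 139, 140, 140, 140, 141, 139, 134, 128, 124, 120, 119, 118, 119, 119, 119, 119, 119, 119, 119]
edge [[-44.8, 15.6], [-44.8, -21.9]] bar [[50.8, 37.3], [51.2, -52.4]]
```

```bash
cat > m.py <<'E'
import sys,pickle; from h import *
n,re,rb=sys.argv[1],float(sys.argv[2]),float(sys.argv[3]); c=pickle.load(open(n+".pkl","rb"))
e=np.array([[.9878,-.1559],[.1559,.9878]])
g=lambda p,z:((ray(c,p,z)[:,:2]-[.6487,-.0723])@e.T*1000).round(1).tolist()
print("edge",g([(130,re),(430,re)],.0135),"bar",g([(130,rb),(430,rb)],.023))
E
python3 m.py w10 221.5 142.5; python3 m.py w10 221.5 129; python3 st.py
```

```text
edge [[-35.1, 71.7], [-35.2, -69.2]] bar [[0.2, 68.1], [0.4, -65.5]]
edge [[-35.1, 71.7], [-35.2, -69.2]] bar [[6.2, 68.2], [6.4, -65.5]]
16.975 [ 0.183  0.578 -0.272  2.108  0.911  0.268 -2.612] [ 0.5962 -0.0636  0.0072] [ 0.4 -0.4 -0.4]
tilt [17.3 -3.2] yaw -8.8 TCP in rack-front frame mm [-53.2   0.4]
```

Request:
carry_out --increments '[4.9,-0.8,0,0,0,0,4.9,-0.8,0,0,0,0,4.9,-0.8,0,0,0,0,4.9,-0.8,0,0,0,0,4.9,-0.8,0,0,0,0,4.9,-0.8,0,0,0,0,4,-0.6,0,0,0,0,4,-0.6,0,0,0,0,0,0,0,0,0,0]'

```text
clock: 18.1
position: [0.6342, -0.07, 0.007]
ee_rot: [3.063, -0.243, 0.476]
force: [-0.8, 0.2, 0.1]
width: 1.005
gripper_force: 0.1
```

```bash
python3 st.py; python3 snap.py w11; python3 rows.py w11 "[(130,190,255),(300,190,255),(430,190,255)]"
```

```text
18.1 [ 0.237  0.624 -0.335  2.012  0.863  0.333 -2.532] [ 0.6342 -0.07    0.007 ] [-0.8  0.2  0.1]
tilt [17.4 -3.2] yaw -9.0 TCP in rack-front frame mm [-14.7   0. ]
18.15 [ 0.6341 -0.0699  0.0071] [ 3.064 -0.243  0.476] [ 0.1  -0.23 -1.11]
[[-0.159, 0.987, -0.022, 0.659], [-0.987, -0.159, 0.011, -0.072], [0.007, 0.024, 1.0, 0.181], [0.0, 0.0, 0.0, 1.0]]
130 190 [118, 119, 120, 120, 119, 119, 119, 119, 118, 118, 118, 117, 117, 117, 117, 119, 119, 118, 118, 118, 119, 120, 120, 120, 120, 119, 118, 118, 117, 115, 111, 107, 106, 108, 109, 112, 114, 115, 115, 114, 111, 108, 107, 110, 115, 119, 119, 119, 118, 117, 117, 118, 125, 132, 136, 137, 137, 137, 136, 135, 135, 135, 135, 136, 136]
300 190 [191, 191, 191, 191, 192, 198, 206, 211, 212, 212, 212, 212, 211, 208, 201, 186, 161, 138, 126, 126, 127, 128, 128, 127, 126, 126, 126, 126, 125, 122, 115, 110, 109, 111, 114, 118, 120, 121, 120, 117, 114, 111, 112, 116, 121, 125, 124, 123, 122, 121, 122, 126, 133, 137, 138, 137, 137, 137, 136, 135, 134, 134, 135, 136, 136]
430 190 [117, 117, 117, 117, 117, 117, 117, 116, 115, 114, 115, 115, 116, 117, 117, 117, 117, 118, 119, 120, 119, 119, 118, 117, 116, 117, 118, 116, 115, 111, 107, 106, 108, 109, 112, 114, 115, 115, 114, 112, 110, 108, 109, 112, 115, 117, 116, 114, 113, 114, 118, 124, 131, 136, 138, 138, 137, 137, 136, 136, 136, 136, 137, 137, 137]
edge [[-4.9, 15.3], [-5.1, -22.3]] bar [[90.9, 36.8], [90.9, -53.1]]
```

```bash
python3 m.py w11 241.5 232.3
```

```text
edge [[-4.5, 71.5], [-5.0, -69.5]] bar [[0.4, 67.5], [-0.1, -65.5]]
```

Request:
carry_out --increments '[3,-0.5,0,0,0,0,2.3,-0.4,0,0,0,0,0,0,0,0,0,0]'

```text
clock: 18.52
position: [0.6391, -0.0708, 0.0069]
ee_rot: [3.064, -0.243, 0.475]
force: [-1.1, 0.2, 0.6]
width: 0.998
gripper_force: 0.5
```

```bash
python3 st.py; python3 snap.py w12; python3 rows.py w12 "[(130,225,255),(300,225,255),(430,225,255)]"
```

```text
18.525 [ 0.243  0.631 -0.342  1.998  0.856  0.342 -2.522] [ 0.6391 -0.0708  0.0069] [-1.1  0.2  0.6]
tilt [17.4 -3.2] yaw -9.0 TCP in rack-front frame mm [-9.7 -0. ]
18.575 [ 0.6391 -0.0708  0.0069] [ 3.064 -0.243  0.475] [-1.88  0.24 -0.15]
[[-0.159, 0.987, -0.022, 0.664], [-0.987, -0.159, 0.011, -0.073], [0.007, 0.023, 1.0, 0.181], [0.0, 0.0, 0.0, 1.0]]
130 225 [116, 117, 117, 117, 118, 115, 109, 104, 103, 104, 106, 108, 111, 112, 114, 113, 110, 108, 107, 110, 120, 129, 133, 133, 132, 133, 134, 135, 135, 134]
300 225 [125, 125, 124, 123, 121, 118, 113, 109, 108, 108, 110, 112, 116, 119, 119, 117, 113, 110, 109, 116, 127, 134, 135, 135, 135, 135, 136, 136, 135, 135]
430 225 [118, 118, 118, 118, 117, 113, 107, 104, 104, 105, 108, 109, 111, 113, 114, 112, 109, 107, 108, 115, 126, 131, 132, 132, 132, 133, 134, 134, 136, 136]
edge [[0.1, 15.2], [-0.0, -22.4]] bar [[95.9, 36.7], [95.9, -53.2]]
```

Request:
carry_out --increments '[-3,0.5,0,0,0,0,-8,1.2,0,0,0,0,-10,1.6,0,0.013,0.084,0,-10,1.6,5,0.013,0.084,0,-10,1.6,20,0,0,0,-15,2.5,40,0,0,0,-15,2.5,40,0,0,0,-10,1.5,40,0,0,0,-10,1.5,40,0,0,0,0,0,20,0,0,0,0,0,0,0,0,0]'

```text
clock: 19.95
position: [0.5484, -0.0565, 0.2133]
ee_rot: [3.104, -0.245, 0.219]
force: [-0.8, -0.3, -0.3]
width: 0.997
gripper_force: 0.0
```

```bash
python3 st.py; python3 snap.py w13
python3 - <<'E'
from h import *; import pickle
c=pickle.load(open("w13.pkl","rb")); e=np.array([[.9878,-.1559],[.1559,.9878]])
im=cv2.cvtColor(cv2.imread("pics/w13.png"),cv2.COLOR_BGR2GRAY).astype(int)
W=lambda x,y,z:proj(c,np.r_[e.T@[x,y]+[.6487,-.0723],z])[0]
for n,p in [("barL",(0,.118,.023)),("barmid",(0,0,.023)),("barR",(0,-.118,.023)),("trayFL",(.002,.1,.015)),("trayFR",(.002,-.1,.015))]: print(n,W(*p).round(1))
# column profiles across the bar; row profiles just behind the bar across rack ends
for y in (.06,.0,-.06):
    u,v=W(0,y,.023).round().astype(int); print(u,v-8,im[max(v-8,0):v+9,u].tolist())
for x in (.03,):
    for s in (.1,-.1):
        u,v=W(x,s,.015).round().astype(int)
        if v>0: print("side",s,v,u-20,im[v,u-20:u+21].tolist())
E
```

```text
19.95 [ 0.58   0.348 -0.762  1.85   0.362  0.929 -2.067] [ 0.5484 -0.0565  0.2133] [-0.8 -0.3 -0.3]
tilt [ 7.9 -1.8] yaw -9.0 TCP in rack-front frame mm [-101.5    0. ]
20.0 [ 0.5478 -0.0566  0.2119] [ 3.104 -0.245  0.216] [-0.29  1.23 -0.43]
[[-0.158, 0.977, 0.143, 0.601], [-0.987, -0.158, -0.014, -0.063], [0.009, -0.143, 0.99, 0.381], [0.0, 0.0, 0.0, 1.0]]
barL [158.9 100.4]
barmid [280.1 100.3]
barR [400.7 100.1]
trayFL [179.6  99.4]
trayFR [380.1  99.2]
219 92 [107, 104, 101, 99, 99, 105, 99, 96, 93, 103, 116, 118, 120, 120, 117, 120, 117]
280 92 [157, 155, 143, 138, 147, 161, 155, 141, 134, 153, 172, 183, 181, 180, 179, 180, 180]
342 92 [158, 156, 133, 134, 148, 160, 156, 144, 138, 154, 173, 182, 181, 180, 178, 180, 180]
side 0.1 70 158 [108, 102, 105, 101, 109, 123, 126, 122, 126, 121, 125, 128, 140, 145, 145, 155, 167, 176, 178, 173, 171, 174, 175, 175, 174, 163, 159, 155, 140, 126, 119, 121, 120, 121, 119, 120, 122, 119, 118, 119, 122]
side -0.1 70 361 [126, 126, 126, 126, 124, 121, 122, 125, 121, 120, 123, 134, 146, 156, 166, 175, 174, 164, 157, 155, 151, 149, 147, 133, 126, 117, 116, 118, 135, 156, 172, 166, 141, 108, 101, 102, 102, 95, 92, 104, 107]
```

```bash
python3 -c "
from cell import arm; print(arm.sign_off())"
```

```text
the job is handed in; nothing more can be done
None
```

The tray is under the rack, centred to about 1 mm and square, with its front lip flush with the front bar to within about 1 mm; the rack did not move, and the job was handed in at 20 s.

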